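# Clear the bed and clamp a tube in the cam clamp

### The job

Clear the leftover copper-coloured slug off the clamp's bed into the orange scrap tin. Then take the tube out of the green sleeve and lay it in the clamp's channel, yellow end first and fully home against the stop (you will have to put it down and take it again by its plain end). Last, flip the red-balled lever over its high point so that it snaps fully shut on the tube, let go, and leave the jar, hammer and magnet where they are.

Things in the scene. Friction and masses are not known exactly. Their poses are not given: they have to be found in the camera images.
- fixture: cam clamp fixed to the table. Origin: centre of its underside; z up; the tube goes in along +x (away from the robot). Grey bed x -72 to 70 mm, y +-60, top at z 12. Steel rails (inner faces y +-17, x -5 to 50, top z 24) make a channel with a flared mouth from x -26 (half-width 27). Blue bridge across it at x 0 to 40, y +-43, legs' inner faces y +-29, beam z 56 to 68.
- stop (a point): middle of the stop's face that the tube's yellow end must meet, 45 mm ahead (+x) of the fixture's origin, at the level of the bed's top (12 mm above the table); the stop rises to 28 mm; axes as the fixture's
- lever_pivot (a point): hinge of the lever, in a fork on the bridge (fork y +-17, up to z 100), on the clamp's centre line, 20 mm ahead of the fixture's origin and 85 mm above the table; the hinge axis is the fixture's x axis
- lever_ball (a point): centre of the lever's red ball (26 mm diameter), 105 mm from the hinge, on a 12 mm round steel rod
- clamp_lever (a joint): lever angle, rad: 0 open, leaning 0.6 from upright to the fixture's +y side; grows over the top to the -y side; high point 1.25 (0.65 past upright); 2.0 shut (ball 103 mm above the table). Before the high point a spring throws it back open (about 13 N at the ball to start it, less later); beyond it the spring snaps it shut
- clamp_foot: black round foot (22 mm diameter) under the bridge, 20 mm ahead of the fixture's origin; origin at the centre of its underside, 37 mm above the table when open, so 5 mm above a tube in the channel; it comes down and presses on the tube when the lever is shut
- sleeve: green steel sleeve fixed to the table, closed at the back and roofed; origin on the table under its middle, mouth at x +57 mm in its own frame (+x, away from the robot), inside 40 mm wide, back wall's inner face at x -50, 38 mm high, 56 mm wide (98 mm with its flat 4 mm flanges, which are look only)
- tube: closed rectangular metal tube, 180 x 30 x 20 mm (long along its x, 30 wide, lying flat 20 high), about 0.28 kg; origin at the centre of its underside; last 22 mm at the +x end painted yellow. It starts in the sleeve with about 75 mm of the yellow end sticking out
- marked_end (a point): centre of the tube's yellow end face (x +90 mm, 10 mm above its underside)
- plain_end (a point): centre of the tube's other, plain end face (x -90 mm, 10 mm above its underside)
- slug: short round metal drop, 29 to 31 mm diameter, 28 mm high, about 0.14 kg, standing on the bed in front of the channel; origin at the centre of its underside
- scrap_tin: orange open tin fixed to the table, 120 x 120 mm, 60 mm high, walls 4 mm; origin at the centre of its underside
- paste_jar: blue jar with black lid, 64 mm diameter, 70 mm high; bystander; origin under its centre
- hammer: hammer lying on the table, 240 mm long; bystander; origin under its middle
- magnet: red welding magnet, 80 x 56 x 18 mm, lying flat; bystander; origin under its middle

How it is judged:
By the outcome, as a careful person would: the job done as asked, in the order asked, and still so for the second after the job is handed in, with the robot touching nothing.
It also fails if it takes over 72 s, if anything falls off the work surface, if the arm or the gripper's body presses on something with over 40 N, if the wrist force passes 120 N, or if a joint passes its speed limit or range.

### The arm

A 6-joint arm with a two-finger parallel gripper is mounted at the origin on the work surface. World frame = base frame: x ahead of the robot, y to its left, z up, the work surface at z = 0. Lengths are in m, angles in rad, forces in N, time in s.
With the tool pointing down it reaches from about 0.3 to 0.825 m from the base axis. Payload 5.4 kg.
Tool frame: the origin (TCP) lies midway between the tips of the shut fingers; the grasp point (between the pads) lies 19 mm behind it; z points along the fingers, y is the direction in which the jaws open and shut (so a half turn about z gives the same grasp; the last joint's range is limited). The gripper opens to 92 mm and grips with 3 to 60 N. Pads are 20 mm wide; open, the fingers measure 128 mm over their backs; the gripper's body (75 mm by 189 mm) begins 69 mm behind the grasp point.
Start: joints at [1.134, 0.158, 1.597, -0, 1.386, -0.21], TCP at [0.129, 0.56, 0.215] pointing down, gripper open.
Joint ranges: [-2.91, 2.91], [-0.94, 2.29], [0.18, 2.7], [-1.29, 4.43], [0.17, 2.64], [-3, 3]. Speed limits (rad/s): [2.57, 2.57, 3.14, 3.14, 3.14, 3.14].

### API

Orientations are given as [roll, pitch, yaw] about the fixed x, y, z axes, in that order (R = Rz(yaw) Ry(pitch) Rx(roll)).
In Python, from station import r, imaging gives the robot as it stands.
- The arm moves only by the tool move_arm, never from a script. Its argument "moves" is a list that holds one entry, the list of rows, each a list of 6 numbers: the shift along the world's x, y, z in units of 0.03 m (1.0 is 0.03 m), then the turn, a rotation vector about the world's x, y, z in units of pi/2 rad (1.0 is pi/2 rad). A call has exactly 8 rows; each row shifts and turns the pose as measured when the row begins; what a row does not reach is not made up. A row lasts 1/8 s, in which the tool goes at most 62.5 mm and 10.7 degrees, less where a joint would pass 70% of its speed; a pose out of reach is approached as far as the arm can. A call with a number of a shift or a turn outside -1 to 1 is refused whole. A call with a gripper value outside its range is refused whole. "hand" is the opening in per cent of the stroke, from 0 (shut) to 100 (fully open), set as the call begins (left out, the last holds). The fingers move at their own pace and stop on an object; the grip force is fixed at half the most. Time passes only in rows, so rows that do not move let the fingers close, or fill a call up. It gives the time, the measured TCP pose, the force and the opening at its end, in the units of the state.
- r.state(): the state, without advancing time (a new reading comes with each control period).
- imaging.camera(name): name is "side" or "top" or "wrist"; returns the picture (420x560x3 uint8, red, green, blue); there is no depth.
- imaging.get_calibration(name): a dict with "fx", "fy", "cx", "cy" (pixels), "k1" (the pictures are not rectified: a ray, as slopes to the right and down, at radius r is drawn at 1 + k1 r^2 times it, then the intrinsics apply), "world_to_cam" (4x4, takes a point from world to camera coordinates). Camera axes: x right, y down, z forward; pixel columns grow to the right and rows downward; lengths in m; the calibration is good to about 2 mm. A picture is of the moment at which its call begins: read the wrist's pose just before it. get_calibration takes no time and is no camera call; for the wrist camera it gives the pose at the moment of the call.
- r.sign_off(): hands the job in, once; it reports no verdict.
The state is a dict: "time": time; "joints": joint angles; "qvel": joint speeds; "joint_torque": joint torques, N m; "position": TCP position; "tcp_rot": TCP orientation; "force": force on the tool from outside, world axes, zero at the start; "ft_torque": the same for the moment, N m; "finger_gap": opening from 0.0 (shut) to 1.0 (fully open).
Only numpy, scipy, OpenCV 4.12 (cv2) and the standard library are available. Lean on these libraries where they do the work, as an engineer would, in place of code of your own. Each camera call takes 0.05 s, during which the arm holds its last target. There are 200 camera calls.

## Working session

There is one attempt and no reset: what is moved stays moved. The work goes in short steps, Python scripts to look and compute and a tool call to move; the robot and the scene stay as the last step left them, time stands still between calls to the robot, and variables do not carry over. Pictures are saved under pics/ and viewed, about 8 in all and at most 12, crops included, and the job is handed in when it is done.

Besides the shell and the picture viewer there is one more tool, called after "Call:" as a command line: name --argument value ..., lists and objects as JSON in quotes. move_arm: Moves the arm, as the interface text tells. Shifts and turns lie within -1 to 1; 1 stands for 0.03 m of shift or pi/2 rad of turn. Its arguments: {"type":"object","properties":{"moves":{"type":"array","items":{"type":"array","items":{"type":"array","items":{"type":"number"}}}},"hand":{"type":"number"}},"required":["moves"]}

```bash
ls; mkdir -p pics; python3 - <<'E'
from station import r, imaging
import cv2
for n in ("top","side"):
    im=imaging.camera(n); cv2.imwrite(f"pics/{n}0.png",cv2.cvtColor(im,cv2.COLOR_RGB2BGR))
    c=imaging.get_calibration(n); print(n,c)
print(r.state())
E
```

```text
pics
top {'fx': 408.9378347138313, 'fy': 408.9378347138313, 'cx': 276.4713315441562, 'cy': 214.46252226634653, 'k1': 0.015957240774477383, 'world_to_cam': array([[ 2.65306469e-02, -9.99647971e-01,  2.42257668e-04,
        -6.46621803e-02],
       [-9.90243342e-01, -2.63142108e-02, -1.36841830e-01,
         5.75472650e-01],
       [ 1.36800032e-01,  3.39060822e-03, -9.90592881e-01,
         1.22909375e+00],
       [ 0.00000000e+00,  0.00000000e+00,  0.00000000e+00,
         1.00000000e+00]])}
side {'fx': 401.08299377916245, 'fy': 401.08299377916245, 'cx': 280.38965214111556, 'cy': 207.45742297951378, 'k1': -0.05315190025927364, 'world_to_cam': array([[-0.8770993 , -0.48004563,  0.01590616,  0.46642021],
       [-0.33978533,  0.59674035, -0.72694352,  0.33213222],
       [ 0.33947421, -0.64300633, -0.68651301,  0.8286432 ],
       [ 0.        ,  0.        ,  0.        ,  1.        ]])}
{'time': 0.1, 'joints': array([ 1.13387866e+00,  1.58955021e-01,  1.59808537e+00, -1.39632937e-05,
        1.38620128e+00, -2.10119271e-01]), 'qvel': array([ 0.0009772 , -0.00180101, -0.00475261,  0.00016424, -0.00054133,
       -0.00047862]), 'joint_torque': array([ 3.23949207e-04, -3.86503744e+01, -3.22961175e+01,  7.04153627e-02,
        3.38453392e-02, -6.01895340e-05]), 'position': array([0.12908889, 0.55975096, 0.21374528]), 'tcp_rot': array([-3.13997705e+00, -3.30525141e-04,  2.91479656e+00]), 'force': array([ 0.31649696, -0.20976455, -0.52215785]), 'ft_torque': array([0.0158157 , 0.03149604, 0.00199231]), 'finger_gap': 0.998134064260385}
```

View pics/top0.png

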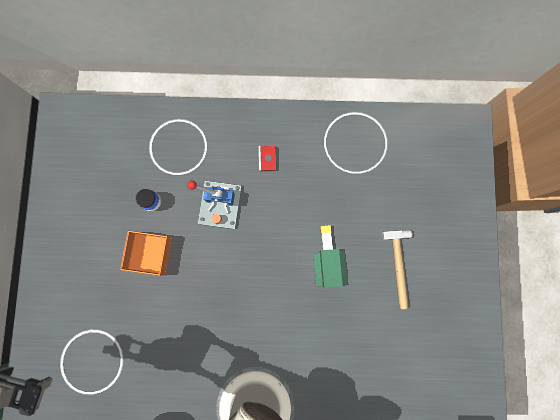

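View pics/side0.png

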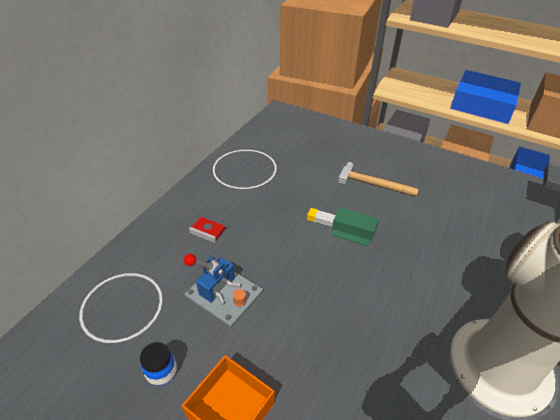

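The top view shows the fixture at about (219,205), slug (217,218), tin (147,253), jar (148,199), magnet (268,158), tube's yellow end (326,230) and sleeve (330,267). The side view agrees. Next I'll enlarge the fixture and the sleeve.

```bash
cat > h.py <<'E'
import numpy as np, cv2
from station import r, imaging
def project(n,P,c=None):
    c=c or imaging.get_calibration(n); M=c["world_to_cam"]
    q=np.atleast_2d(P)@M[:3,:3].T+M[:3,3]; s=q[:,:2]/q[:,2:]
    s=s*(1+c["k1"]*(s**2).sum(1,keepdims=True))
    return s*[c["fx"],c["fy"]]+[c["cx"],c["cy"]]
def ray(n,uv,c=None):
    c=c or imaging.get_calibration(n); M=c["world_to_cam"]
    d=(np.atleast_2d(uv)-[c["cx"],c["cy"]])/[c["fx"],c["fy"]]; s=d.copy()
    for _ in range(20): s=d/(1+c["k1"]*(s**2).sum(1,keepdims=True))
    R=M[:3,:3]; return -R.T@M[:3,3], np.c_[s,np.ones(len(s))]@R
def at_z(n,uv,z,c=None):
    o,d=ray(n,uv,c); return o+d*((z-o[2])/d[:,2])[:,None]
def save(n,name,crop=None,k=1):
    im=cv2.cvtColor(imaging.camera(n),cv2.COLOR_RGB2BGR)
    if crop: x0,y0,x1,y1=crop; im=im[y0:y1,x0:x1]
    im=cv2.resize(im,None,fx=k,fy=k,interpolation=cv2.INTER_CUBIC); cv2.imwrite(f"pics/{name}.png",im)
E
python3 - <<'E'
import cv2,numpy as np
im=cv2.imread("pics/top0.png")
f=lambda a,x0,y0,x1,y1,k:cv2.resize(a[y0:y1,x0:x1],None,fx=k,fy=k,interpolation=cv2.INTER_CUBIC)
a=f(im,185,172,250,232,6)   # 390x360
b=f(im,310,222,355,292,6)   # 270x420
s=cv2.imread("pics/side0.png")
out=np.zeros((430,670,3),np.uint8); out[:360,:390]=a; out[:420,400:670]=b
cv2.imwrite("pics/z1.png",out)
E
```

```text
(no output)
```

View pics/z1.png

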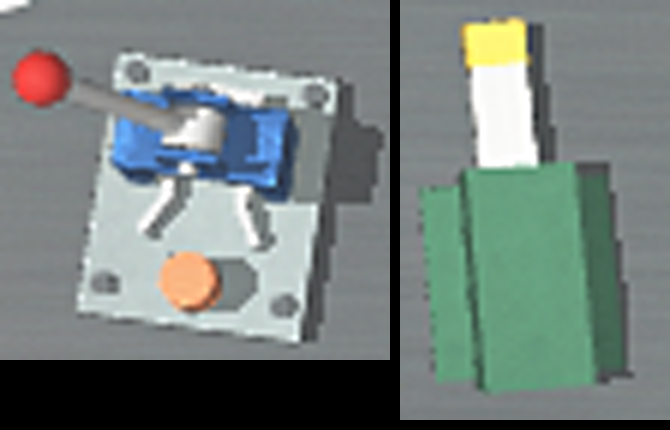

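```bash
cat > m.py <<'E'
from h import *
from scipy.optimize import least_squares
P=lambda pts,ox,oy: (np.array(pts,float)+.5)/6-.5+[ox,oy]
fix=P([(118,52),(342,80),(300,343),(78,312)],185,172)
loc=np.array([[.07,.06],[.07,-.06],[-.072,-.06],[-.072,.06]])
def fit(uv,loc,z,name):
    W=at_z("top",uv,z)[:,:2]
    def res(p):
        c,s=np.cos(p[2]),np.sin(p[2]); return (loc@np.array([[c,s],[-s,c]])+p[:2]-W).ravel()
    o=least_squares(res,[*W.mean(0),0]); print(name,o.x.round(4),"deg",np.degrees(o.x[2]).round(2),"res mm",(o.fun*1e3).round(1)); return o.x
f=fit(fix,loc,.012,"fixture")
print("slug",at_z("top",P([(189,281)],185,172),.040))
tb=P([(64,20),(126,18),(138,164),(78,166)],310,222); Wt=at_z("top",tb,.020); print("tube top",Wt.round(4))
print("tube width",np.linalg.norm(Wt[0]-Wt[1]),"len out",np.linalg.norm(Wt[:2].mean(0)-Wt[2:].mean(0)),"yaw",np.degrees(np.arctan2(*(Wt[:2].mean(0)-Wt[2:].mean(0))[[1,0]])))
sl=P([(66,172),(180,162),(196,382),(80,390)],310,222); Ws=at_z("top",sl,.038); print("sleeve roof",Ws.round(4))
fit(sl,np.array([[.057,.028],[.057,-.028],[-.054,-.028],[-.054,.028]]),.038,"sleeve")
print("tin rim", at_z("top",[(125.5,231.5),(171,234.5),(165.5,276.5),(121.5,271)],.06).round(4))
# check model points
def w(x,y,z):
    c,s=np.cos(f[2]),np.sin(f[2]); return [f[0]+c*x-s*y,f[1]+s*x+c*y,z]
def ball(a): t=.6-a; return w(.02,.105*np.sin(t),.085+.105*np.cos(t))
print("ball",ball(0),project("top",ball(0)),project("side",ball(0)),"seen top",P([(41,78)],185,172))
print("corners side",project("side",[w(.07,.06,.012),w(.07,-.06,.012),w(-.072,-.06,.012),w(-.072,.06,.012)]).round(1))
print("jar",at_z("top",[(146,196)],.07),"magnet",at_z("top",[(268,158)],.018))
E
python3 m.py
```

```text
fixture [ 0.6099  0.1326 -0.1075] deg -6.16 res mm [ 0.6 -0.4 -0.3  0.5  0.  -1.  -0.4  0.9]
slug [[0.55960676 0.1372002  0.04      ]]
tube top [[ 0.5502 -0.1875  0.02  ]
 [ 0.5521 -0.2199  0.02  ]
 [ 0.4761 -0.2268  0.02  ]
 [ 0.4742 -0.1957  0.02  ]]
tube width 0.03245775109327932 len out 0.07640138313544853 yaw 5.632366927694784
sleeve roof [[ 0.47   -0.1876  0.038 ]
 [ 0.4767 -0.2458  0.038 ]
 [ 0.366  -0.2544  0.038 ]
 [ 0.3604 -0.1959  0.038 ]]
sleeve [ 0.4168 -0.2211  0.0825] deg 4.73 res mm [ 1.3 -0.9 -0.8  1.5 -0.7  1.   0.2 -1.7]
tin rim [[0.51   0.4061 0.06  ]
 [0.5045 0.2682 0.06  ]
 [0.3785 0.2767 0.06  ]
 [0.3915 0.4088 0.06  ]]
ball [np.float64(0.636113608194538), np.float64(0.1893601608236835), np.float64(0.17166023956551624)] [[191.87474225 184.87347932]] [[191.17779849 259.19236124]] seen top [[191.41666667 184.58333333]]
corners side [[184.9 293.1]
 [218.7 260.6]
 [264.1 287.9]
 [231.6 324.7]]
jar [[0.61890069 0.34864997 0.07      ]] magnet [[ 0.76247895 -0.01719186  0.018     ]]
```

Call:
move_arm --moves '[[[0.9,-0.9,0,0,0,0.01],[0.9,-0.9,0,0,0,0.01],[0.9,-0.9,0,0,0,0.01],[0.9,-0.9,0,0,0,0.01],[0.9,-0.9,0,0,0,0.01],[0.9,-0.9,0,0,0,0.01],[0.9,-0.9,0,0,0,0.01],[0.9,-0.9,0,0,0,0.01]]]' --hand 70

```text
time: 1.1
position: [0.3473, 0.3362, 0.2099]
tcp_rot: [-3.135, -0.004, 3.05]
force: [-0.3, 0.1, -0.1]
finger_gap: 0.7
```

Call:
move_arm --moves '[[[0.9,-0.85,0,0,0,0],[0.9,-0.85,0,0,0,0],[0.9,-0.85,0,0,0,0],[0.9,-0.85,0,0,0,0],[0.9,-0.85,0,-0.005,0.003,-0.01],[0.9,-0.85,-0.3,0,0,0],[0.85,-0.8,-0.5,0,0,0],[0.8,-0.75,-0.5,0,0,0]]]'

```text
time: 2.1
position: [0.5641, 0.1283, 0.168]
tcp_rot: [-3.126, -0.01, 3.032]
force: [1.1, 1.0, -0.1]
finger_gap: 0.701
```

```bash
python3 - <<'E'
from h import *
s=r.state(); print(s["position"],s["tcp_rot"])
c=imaging.get_calibration("wrist")
save("wrist","w1")
print(project("wrist",[[.5596,.1372,.040],[.5596,.1372,.012]],c), c["fx"])
E
```

```text
[0.56409801 0.12831207 0.16795323] [-3.12593658 -0.01030374  3.03243791]
[[287.869036   203.84644781]
 [287.40809491 197.92673291]] 332.13437097549865
```

View pics/w1.png

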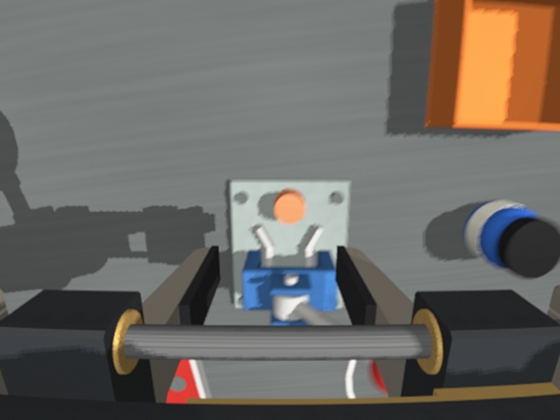

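The slug top is at (289,205) against a predicted (288,204), so it agrees. I'll check the bed's near corners (231,181) and (349,181) and the tin's corner (430,125), and compute the next move.

```bash
cat >> h.py <<'E'
from scipy.spatial.transform import Rotation as Ro
F=np.array([.6099,.1326]); FY=-.1075
def w(x,y,z=0,yaw=None):
    c,s=np.cos(FY),np.sin(FY); return np.array([F[0]+c*x-s*y,F[1]+s*x+c*y,z])
def go(target,yaw):
    "shift and turn still to go, in units of the moves"
    s=r.state(); R=Ro.from_euler("xyz",s["tcp_rot"]); D=Ro.from_euler("xyz",[np.pi,0,yaw])
    print("pos",s["position"].round(4),"rot",s["tcp_rot"].round(3),"F",s["force"].round(1),"gap",round(s["finger_gap"],3),"t",s["time"])
    print("to go",((np.array(target)-s["position"])/.03).round(2),((D*R.inv()).as_rotvec()/(np.pi/2)).round(3))
E
python3 - <<'E'
from h import *
print("slug",at_z("wrist",[(289,205.3)],.040))
print("corners",at_z("wrist",[(231,181),(349,181)],.012), w(-.072,-.06),w(-.072,.06))
print("tin corners",at_z("wrist",[(428,124)],.06))
go([.5598,.1375,.016],3.034)
E
```

```text
slug [[0.56154541 0.13475045 0.04      ]]
corners [[0.53702966 0.08013898 0.012     ]
 [0.54973524 0.19593596 0.012     ]] [0.53187804 0.08067145 0.        ] [0.54475321 0.19997875 0.        ]
tin corners [[0.50180622 0.25459182 0.06      ]]
pos [0.5652 0.1252 0.1655] rot [-3.124 -0.012  3.03 ] F [-1.7 -3.8 -0.7] gap 0.699 t 2.15
to go [-0.18  0.41 -4.98] [ 0.01  -0.009  0.002]
```

Call:
move_arm --moves '[[[-0.1,0.25,-0.4,0.01,-0.009,0.002],[-0.06,0.14,-0.7,0,0,0],[0,0,-0.8,0,0,0],[0,0,-0.8,0,0,0],[0,0,-0.8,0,0,0],[0,0,-0.6,0,0,0],[0,0,-0.4,0,0,0],[0,0,-0.2,0,0,0]]]'

```text
time: 3.15
position: [0.5586, 0.1363, 0.0175]
tcp_rot: [-3.141, -0.003, 3.031]
force: [-0.3, -0.4, 0.2]
finger_gap: 0.702
```

```bash
python3 - <<'E'
from h import *
im=cv2.cvtColor(cv2.imread("pics/top0.png"),cv2.COLOR_BGR2HSV)
m=cv2.inRange(im,(5,150,100),(18,255,255)); m[:225]=0; m[:,190:]=0
c=max(cv2.findContours(m,0,2)[0],key=cv2.contourArea); b=cv2.minAreaRect(c); print(b)
print(at_z("top",cv2.boxPoints(b),.05).round(3)); 
# model check: project 120 mm square tin
for ce,yaw in (((.446,.335),.05),((.444,.332),.05)):
    q=np.array([[.06,.06],[.06,-.06],[-.06,-.06],[-.06,.06]])@np.array([[np.cos(yaw),np.sin(yaw)],[-np.sin(yaw),np.cos(yaw)]])+ce
    print(project("top",np.c_[q,[.06]*4]).round(1).tolist())
go([.5598,.1370,.016],3.034)
E
```

```text
((145.89430236816406, 253.09902954101562), (44.546966552734375, 40.89748001098633), 10.007980346679688)
[[0.396 0.416 0.05 ]
 [0.518 0.404 0.05 ]
 [0.498 0.269 0.05 ]
 [0.376 0.283 0.05 ]]
[[128.0, 233.9], [167.8, 232.9], [167.3, 273.0], [126.9, 274.0]]
[[129.0, 234.6], [168.8, 233.6], [168.2, 273.7], [127.9, 274.7]]
pos [0.5586 0.1363 0.0175] rot [-3.141e+00 -3.000e-03  3.031e+00] F [-0.3 -0.4  0.2] gap 0.702 t 3.15
to go [ 0.04  0.02 -0.05] [ 0.    -0.002  0.002]
```

Call:
move_arm --moves '[[[0.04,0.02,-0.04,0,0,0],[0,0,0,0,0,0],[0,0,0,0,0,0],[0,0,0,0,0,0],[0,0,0,0,0,0],[0,0,0.3,0,0,0],[-0.2,0,0.8,0,0,0],[-0.3,0,1,0,0,0]]]' --hand 0

```text
time: 4.15
position: [0.5439, 0.1368, 0.0808]
tcp_rot: [-3.14, -0.006, 3.031]
force: [0.3, 0.6, -1.8]
finger_gap: 0.303
```

Call:
move_arm --moves '[[[-0.4,0.5,0.6,0,0,0],[-0.4,0.9,0.4,0,0,0],[-0.45,0.95,0,0,0,0],[-0.45,0.95,0,0,0,0],[-0.45,0.95,0,0,0,0],[-0.45,0.95,0,0,0,0],[-0.4,0.9,-0.3,0,0,0],[-0.2,0.5,-0.7,0,0,0]]]'

```text
time: 5.15
position: [0.4492, 0.3407, 0.0919]
tcp_rot: [3.137, 0.009, 3.028]
force: [-0.5, 0.4, -1.5]
finger_gap: 0.304
```

Call:
move_arm --moves '[[[0,-0.05,-0.7,0,0,0],[0,0,-0.8,0,0,0],[0,0,-0.5,0,0,0],[0,0,-0.1,0,0,0],[0,0,0,0,0,0],[0,0,0,0,0,0],[0,0,0,0,0,0],[0,0,0,0,0,0]]]'

```text
time: 6.15
position: [0.4501, 0.3412, 0.0308]
tcp_rot: [3.135, 0.013, 3.03]
force: [-1.1, -0.1, -1.2]
finger_gap: 0.304
```

Call:
move_arm --moves '[[[0,0,0,0,0,0],[0,0,0,0,0,0],[0,0,0,0,0,0],[0,0,0.5,0,0,0],[0,0,0.9,0,0,0],[0,0,1,0,0,0],[0,0,1,0,0,0],[0,-0.5,1,0,0,0]]]' --hand 50

```text
time: 7.15
position: [0.4495, 0.3263, 0.1696]
tcp_rot: [3.135, 0.013, 3.031]
force: [0.3, 0.2, 0.0]
finger_gap: 0.505
```

Call:
move_arm --moves '[[[0.1,-1,0,0.004,-0.008,0.008],[0.15,-1,0,0,0,0.008],[0.15,-1,0,0,0,0.008],[0.15,-1,0,0,0,0.008],[0.15,-1,0,0,0,0.008],[0.15,-1,0,0,0,0.008],[0.15,-1,0,0,0,0.008],[0.15,-1,0,0,0,0.008]]]' --hand 65

```text
time: 8.15
position: [0.4886, 0.0813, 0.1842]
tcp_rot: [3.122, 0.045, 3.139]
force: [0.3, 0.4, 0.2]
finger_gap: 0.649
```

Call:
move_arm --moves '[[[0.1,-1,0,0,0,0.008],[0.15,-1,0,0,0,0.008],[0.15,-1,0,0,0,0.008],[0.15,-1,0,0,0,0.008],[0.15,-1,0,0,0,0.008],[0.15,-1,0,0,0,0.008],[0.15,-1,-0.2,0,0,0.008],[0.1,-0.8,-0.3,0,0,0]]]'

```text
time: 9.15
position: [0.5246, -0.162, 0.1802]
tcp_rot: [3.128, 0.059, -3.054]
force: [0.5, -0.3, 0.2]
finger_gap: 0.65
```

```bash
python3 - <<'E'
from h import *
go([.516,-.207,.004],np.pi+.09)
E
```

```text
pos [ 0.5246 -0.162   0.1802] rot [ 3.128  0.059 -3.054] F [ 0.5 -0.3  0.2] gap 0.65 t 9.15
to go [-0.29 -1.5  -5.87] [-0.012  0.036  0.001]
```

Call:
move_arm --moves '[[[-0.1,-0.5,-0.2,-0.006,0.018,0],[-0.1,-0.5,-0.5,-0.006,0.015,0],[-0.05,-0.35,-0.5,0,0.003,0],[0,-0.15,-0.5,0,0,0],[0,0,-0.2,0,0,0],[0,0,0,0,0,0],[0,0,0,0,0,0],[0,0,0,0,0,0]]]'

```text
time: 10.15
position: [0.5164, -0.2081, 0.1207]
tcp_rot: [3.142, -0.003, -3.053]
force: [0.6, 0.1, -1.0]
finger_gap: 0.649
```

```bash
python3 - <<'E'
from h import *
save("wrist","w2")
go([.516,-.207,.004],np.pi+.09)
print(project("wrist",[[.5502,-.1875,.02],[.5521,-.2199,.02],[.4735,-.2122,.02]]).round(1))
E
```

```text
pos [ 0.5165 -0.2082  0.1207] rot [-3.142e+00 -3.000e-03 -3.053e+00] F [0.2 0.9 1.1] gap 0.652 t 10.2
to go [-0.02  0.04 -3.89] [ 0.    -0.002  0.001]
[[296.7 254.9]
 [259.7 253.9]
 [276.3 164.7]]
```

View pics/w2.png

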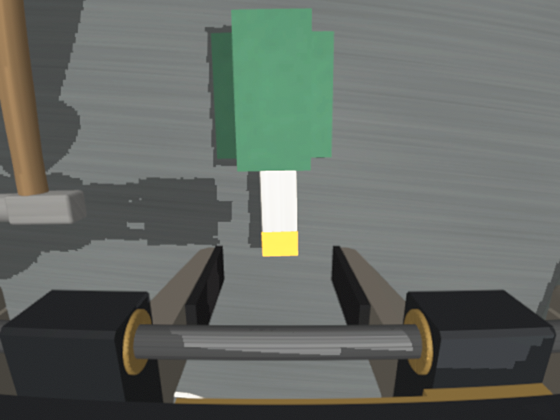

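The yellow end is at (262–298, 256) and the tube enters the sleeve at (260–297, 171). Both match the prediction to 1–2 px.

```bash
python3 - <<'E'
from h import *
a,b=at_z("wrist",[(280,256),(278.2,172)],.02); print(a,b,np.degrees(np.arctan2(*(a-b)[[1,0]])))
g=at_z("wrist",[(232,10),(311,10),(312,169),(236,169)],.038);print(g.round(4))
E
```

```text
[ 0.55247452 -0.20199468  0.02      ] [ 0.47933435 -0.2100965   0.02      ] 6.32095036087352
[[ 0.3666 -0.2525  0.038 ]
 [ 0.3618 -0.1977  0.038 ]
 [ 0.4725 -0.1848  0.038 ]
 [ 0.4776 -0.2427  0.038 ]]
```

Call:
move_arm --moves '[[[0,0,-0.5,0,0,0],[0,0,-0.7,0,0,0],[0,0,-0.7,0,0,0],[0,0,-0.7,0,0,0],[0,0,-0.5,0,0,0],[0,0,-0.4,0,0,0],[0,0,-0.2,0,0,0],[0,0,-0.05,0,0,0]]]'

```text
time: 11.2
position: [0.5162, -0.2078, 0.0019]
tcp_rot: [-3.141, -0.002, -3.052]
force: [0.9, 0.6, 0.5]
finger_gap: 0.654
```

Call:
move_arm --moves '[[[0,0.04,0.08,0,0,0.007],[0,0,0,0,0,0],[0,0,0,0,0,0],[0,0,0,0,0,0],[0,0,0,0,0,0],[0,0,0,0,0,0],[0.2,0.02,0,0,0,0],[0.4,0.04,0,0,0,0]]]' --hand 0

```text
time: 12.2
position: [0.535, -0.2055, 0.0062]
tcp_rot: [-3.139, -0.002, -3.041]
force: [-2.4, -1.0, 1.7]
finger_gap: 0.322
```

Call:
move_arm --moves '[[[0.5,0.05,0,0,0,0],[0.5,0.05,0,0,0,0],[0.5,0.05,0,0,0,0],[0.5,0.05,0,0,0,0],[0.5,0.05,0,0,0,0],[0.5,0.05,0,0,0,0],[0.5,0.05,0,0,0,0],[0.4,0.04,0,0,0,0]]]'

```text
time: 13.2
position: [0.658, -0.1926, 0.0061]
tcp_rot: [-3.14, -0.006, -3.04]
force: [-3.7, -0.2, 3.2]
finger_gap: 0.321
```

Call:
move_arm --moves '[[[0,0,0,0,0,0],[0,0,0,0,0,0],[0,0,0,0,0,0],[0,0,0.5,0,0,0],[0,0,0.8,0,0,0],[-0.7,-0.07,1,0,0,0],[-0.9,-0.09,1,0,0,0],[-0.9,-0.09,0.5,0,0,0]]]' --hand 60

```text
time: 14.2
position: [0.5828, -0.1997, 0.1263]
tcp_rot: [-3.138, -0.002, -3.04]
force: [-0.2, 0.0, 0.4]
finger_gap: 0.6
```

Call:
move_arm --moves '[[[-0.5,-0.05,0,0,0,0],[-0.2,-0.02,0,0,0.004,0],[0,0,0,0,0,0],[0,0,0,0,0,0],[0,0,0,0,0,0],[0,0,0,0,0,0],[0,0,0,0,0,0],[0,0,0,0,0,0]]]'

```text
time: 15.2
position: [0.5626, -0.2027, 0.1308]
tcp_rot: [-3.136, -0.003, -3.04]
force: [-0.6, 0.6, 0.4]
finger_gap: 0.6
```

```bash
python3 - <<'E'
from h import *
save("wrist","w3")
go([.565,-.202,.004],np.pi+.1)
for n in ("wrist",):
    print(project(n,[[.694,-.189,.02],[.515,-.208,.02]]).round(1))
E
```

```text
pos [ 0.5626 -0.2027  0.1309] rot [-3.136e+00 -3.000e-03 -3.040e+00] F [ 0.9 -0.4  0.4] gap 0.599 t 15.25
to go [ 0.08  0.02 -4.23] [ 0.004 -0.002 -0.001]
[[277.7 342.6]
 [276.7 157.8]]
```

View pics/w3.png

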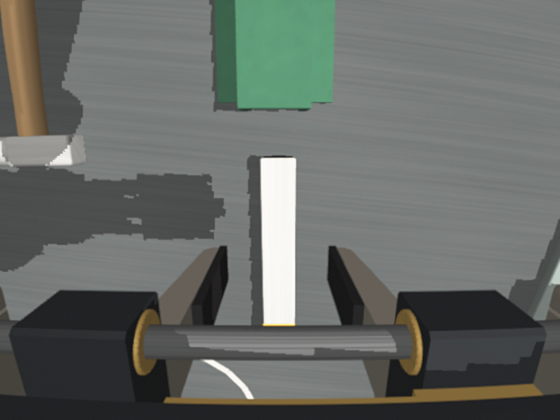

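The plain end is at (278,158), predicted (277,158), clear of the sleeve and lined up with the jaws. Next I go down and grip.

Call:
move_arm --moves '[[[0.04,0.02,-0.6,0.004,-0.002,0],[0,0,-0.8,0,0,0],[0,0,-0.8,0,0,0],[0,0,-0.8,0,0,0],[0,0,-0.6,0,0,0],[0,0,-0.4,0,0,0],[0,0,-0.2,0,0,0],[0,0,0,0,0,0]]]'

```text
time: 16.25
position: [0.5634, -0.2017, 0.0016]
tcp_rot: [3.139, -0.001, -3.04]
force: [-0.4, 0.1, 0.1]
finger_gap: 0.604
```

Call:
move_arm --moves '[[[0,0,0,0,0,0],[0,0,0,0,0,0],[0,0,0,0,0,0],[0,0,0,0,0,0],[0,0,0,0,0,0],[0,0,0,0,0,0],[0,0,0.3,0,0,0],[0,0,0.6,0,0,0]]]' --hand 0

```text
time: 17.25
position: [0.5617, -0.2007, 0.0274]
tcp_rot: [3.136, -0.005, -3.04]
force: [0.5, -0.3, -2.2]
finger_gap: 0.324
```

```bash
python3 - <<'E'
from h import *
print("start",w(-.170,0,.05)); go(w(-.170,0,.05),np.pi+FY)
E
```

```text
start [0.44088134 0.15083982 0.05      ]
pos [ 0.5617 -0.2007  0.0274] rot [ 3.136 -0.005 -3.04 ] F [ 0.5 -0.3 -2.2] gap 0.324 t 17.25
to go [-4.03 11.72  0.75] [-0.003 -0.003 -0.133]
```

Call:
move_arm --moves '[[[-0.5,0.5,0.6,0,0,-0.008],[-0.55,0.75,0.6,0,0,-0.008],[-0.55,0.75,0,0,0,-0.008],[-0.55,0.75,0,0,0,-0.008],[-0.55,0.75,0,0,0,-0.008],[-0.55,0.75,0,0,0,-0.008],[-0.5,0.75,0,0,0,-0.008],[-0.4,0.75,0,0,0,-0.008]]]'

```text
time: 18.25
position: [0.4372, -0.0264, 0.0752]
tcp_rot: [-3.14, 0.007, 3.137]
force: [-0.1, -0.2, -2.2]
finger_gap: 0.323
```

Call:
move_arm --moves '[[[0,0.75,0,0,0,-0.01],[0,0.75,0,0,0,-0.01],[0,0.75,0,0,0,-0.01],[0,0.75,0,0,0,-0.01],[0,0.75,0,0,0,-0.01],[0,0.75,0,0,0,-0.01],[0,0.6,0,0,0,-0.01],[0,0.4,0,0,0,0]]]'

```text
time: 19.25
position: [0.4376, 0.1449, 0.0834]
tcp_rot: [-3.141, 0.016, 3.024]
force: [0.5, -0.1, -2.4]
finger_gap: 0.324
```

```bash
python3 - <<'E'
from h import *
go(w(-.170,0,.03),np.pi+FY)
E
```

```text
pos [0.4376 0.1449 0.0834] rot [-3.141  0.016  3.024] F [ 0.5 -0.1 -2.4] gap 0.324 t 19.25
to go [ 0.11  0.2  -1.78] [0.002 0.01  0.007]
```

Call:
move_arm --moves '[[[0.08,0.12,-0.3,0.001,0.006,0.005],[0.03,0.08,-0.5,0.001,0.004,0.002],[0,0,-0.5,0,0,0],[0,0,-0.3,0,0,0],[0,0,-0.1,0,0,0],[0,0,0,0,0,0],[0,0,0,0,0,0],[0,0,0,0,0,0]]]'

```text
time: 20.25
position: [0.4409, 0.1499, 0.0289]
tcp_rot: [-3.141, -0.002, 3.035]
force: [-0.1, -0.1, -1.8]
finger_gap: 0.323
```

```bash
python3 - <<'E'
from h import *
save("top","t1",(170,165,260,300),4); save("side","s1",(170,240,300,370),4)
a,b=cv2.imread("pics/t1.png"),cv2.imread("pics/s1.png"); h=max(a.shape[0],b.shape[0]); 
P=lambda x:cv2.copyMakeBorder(x,0,h-x.shape[0],0,0,0)
o=np.hstack([a if a.shape[0]==h else P(a),b if b.shape[0]==h else P(b)]);o=o[:600,:800]; cv2.imwrite("pics/z2.png",o); print(o.shape,a.shape)
go(w(-.170,0,.03),np.pi+FY)
pts=[w(-.038,.015,.048),w(-.038,-.015,.048),w(-.128,.015,.048),w(-.128,-.015,.048)]
print(((project("top",pts)-[170,165])*4).round(0).tolist(), ((project("side",pts)-[170,240])*4+[a.shape[1],0]).round(0).tolist())
E
```

```text
(540, 800, 3) (540, 360, 3)
pos [0.441  0.1499 0.0289] rot [-3.141e+00 -2.000e-03  3.035e+00] F [ 0.9  0.6 -1.6] gap 0.321 t 20.35
to go [-0.    0.03  0.04] [ 0.    -0.001 -0.001]
[[165.0, 194.0], [204.0, 199.0], [147.0, 309.0], [186.0, 315.0]] [[607.0, 215.0], [641.0, 179.0], [736.0, 297.0], [769.0, 258.0]]
```

View pics/z2.png

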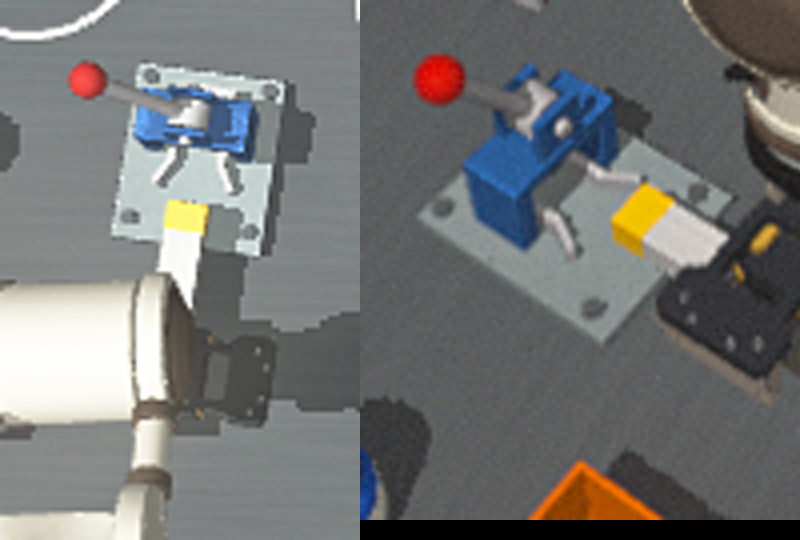

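The yellow end is level and pointing into the mouth: front corners at (167,200) and (208,206) in the top crop. It's about 4 mm short of my estimate and about 1.5 mm to -y. I'll correct that, lower it onto the bed and slide it in.

Call:
move_arm --moves '[[[0,0.05,-0.2,0,0,0],[0,0.01,-0.2,0,0,0],[0,0,-0.06,0,0,0],[0,0,0,0,0,0],[0.2,-0.02,0,0,0,0],[0.2,-0.02,0,0,0,0],[0.2,-0.02,0,0,0,0],[0.2,-0.02,0,0,0,0]]]'

```text
time: 21.35
position: [0.4669, 0.1494, 0.0144]
tcp_rot: [-3.142, -0.001, 3.035]
force: [-0.0, 0.5, -1.3]
finger_gap: 0.325
```

```bash
python3 - <<'E'
from h import *
go(w(-.083,0.001,.015),np.pi+FY); print(r.state()["ft_torque"])
E
```

```text
pos [0.4669 0.1494 0.0144] rot [-3.142e+00 -1.000e-03  3.035e+00] F [-0.   0.5 -1.3] gap 0.325 t 21.35
to go [ 2.02 -0.23  0.02] [ 0.    -0.    -0.001]
[-0.03326788  0.08054594  0.0290458 ]
```

Call:
move_arm --moves '[[[0.14,-0.015,0,0,0,0],[0.14,-0.015,0,0,0,0],[0.14,-0.015,0,0,0,0],[0.14,-0.015,0,0,0,0],[0.14,-0.015,0,0,0,0],[0.14,-0.015,0,0,0,0],[0.14,-0.015,0,0,0,0],[0.14,-0.015,0,0,0,0]]]'

```text
time: 22.35
position: [0.503, 0.1455, 0.0143]
tcp_rot: [-3.141, -0.001, 3.035]
force: [0.4, -0.2, -2.7]
finger_gap: 0.321
```

```bash
python3 - <<'E'
from h import *
go(w(-.083,0.001,.015),np.pi+FY); print(r.state()["ft_torque"])
E
```

```text
pos [0.503  0.1455 0.0143] rot [-3.141e+00 -1.000e-03  3.035e+00] F [ 0.4 -0.2 -2.7] gap 0.321 t 22.35
to go [ 0.82 -0.1   0.02] [ 0.    -0.001 -0.001]
[0.05237401 0.10939161 0.01263674]
```

Call:
move_arm --moves '[[[0.1,-0.011,0,0,0,0],[0.1,-0.011,0,0,0,0],[0.1,-0.011,0,0,0,0],[0.08,-0.009,0,0,0,0],[0.08,-0.009,0,0,0,0],[0.06,-0.007,0,0,0,0],[0.06,-0.007,0,0,0,0],[0.06,-0.007,0,0,0,0]]]'

```text
time: 23.35
position: [0.5234, 0.1432, 0.0142]
tcp_rot: [-3.141, -0.001, 3.035]
force: [0.3, -0.8, -1.6]
finger_gap: 0.324
```

Call:
move_arm --moves '[[[0.06,-0.007,0,0,0,0],[0.06,-0.007,0,0,0,0],[0.05,-0.006,0,0,0,0],[0.05,-0.006,0,0,0,0],[0.03,-0.003,0,0,0,0],[0.03,-0.003,0,0,0,0],[0.03,-0.003,0,0,0,0],[0.03,-0.003,0,0,0,0]]]'

```text
time: 24.35
position: [0.5268, 0.1429, 0.0138]
tcp_rot: [-3.14, -0.018, 3.036]
force: [-5.2, 0.7, 1.9]
finger_gap: 0.321
```

```bash
python3 - <<'E'
from h import *
go(w(-.083,0.001,.015),np.pi+FY); print(r.state()["ft_torque"])
E
```

```text
pos [0.5268 0.1429 0.0138] rot [-3.14  -0.018  3.036] F [-5.2  0.7  1.9] gap 0.321 t 24.35
to go [ 0.02 -0.01  0.04] [-0.    -0.012 -0.001]
[ 0.00864529  0.5414655  -0.05338226]
```

Call:
move_arm --moves '[[[0.05,-0.005,-0.02,0,-0.006,0],[0.05,-0.005,0,0,-0.003,0],[0.05,-0.005,0,0,0,0],[0.05,-0.005,0,0,0,0],[0.05,-0.005,0,0,0,0],[0.05,-0.005,0,0,0,0],[0.05,-0.005,0,0,0,0],[0.05,-0.005,0,0,0,0]]]'

```text
time: 25.35
position: [0.5268, 0.1428, 0.0138]
tcp_rot: [-3.138, -0.033, 3.037]
force: [-7.9, -1.1, 3.6]
finger_gap: 0.324
```

```bash
python3 - <<'E'
from h import *
go(w(-.083,0.001,.015),np.pi+FY); print(r.state()["ft_torque"])
E
```

```text
pos [0.5268 0.1428 0.0138] rot [-3.138 -0.033  3.037] F [-7.9 -1.1  3.6] gap 0.324 t 25.35
to go [ 0.02 -0.01  0.04] [ 0.    -0.021 -0.002]
[ 0.00672905  0.95414695 -0.06670067]
```

Call:
move_arm --moves '[[[0,0,0,0,0,0],[0,0,0,0,0,0],[0,0,0,0,0,0],[0,0,0.4,0,0,0],[0,0,0.8,0,0,0],[0,0,1,0,0,0],[0,0,1,0,0,0],[0,0,1,0,0,0]]]' --hand 50

```text
time: 26.35
position: [0.5281, 0.1426, 0.146]
tcp_rot: [-3.138, -0.03, 3.037]
force: [0.9, 0.8, 0.5]
finger_gap: 0.499
```

Call:
move_arm --moves '[[[0,0.5,1,0,0.012,0],[0,0.8,1,0,0.012,0],[0,0.9,1,0,0,0],[0,0.9,0.5,0,0,0],[0,0.5,0,0,0,0],[0,0.2,0,0,0,0],[0,0,0,0,0,0],[0,0,0,0,0,0]]]' --hand 0

```text
time: 27.35
position: [0.5294, 0.2583, 0.2612]
tcp_rot: [-3.135, -0.059, 3.034]
force: [-0.6, 0.0, 0.5]
finger_gap: 0.003
```

```bash
python3 - <<'E'
from h import *
save("top","t2",(170,165,260,300),4); save("side","s2",(170,240,280,370),4)
a,b=cv2.imread("pics/t2.png"),cv2.imread("pics/s2.png"); b=cv2.copyMakeBorder(b,0,540-b.shape[0],0,0,0)
cv2.imwrite("pics/z3.png",np.hstack([a,b]))
go(w(.02,.115,.25),np.pi+FY)
pts=[w(.045,.015,.032),w(-.135,.015,.032),w(-.135,-.015,.032),w(.023,-.015,.032)]
print(((project("top",pts)-[170,165])*4).round(0).tolist(), ((project("side",pts)-[170,240])*4+[360,0]).round(0).tolist())
E
```

```text
pos [0.5295 0.2583 0.2613] rot [-3.135 -0.059  3.034] F [ 0.2 -0.4  0. ] gap 0.005 t 27.45
to go [ 3.76 -0.45 -0.38] [-0.    -0.038 -0.   ]
[[185.0, 93.0], [149.0, 320.0], [187.0, 325.0], [218.0, 125.0]] [[500.0, 161.0], [747.0, 320.0], [779.0, 280.0], [562.0, 146.0]]
```

View pics/z3.png

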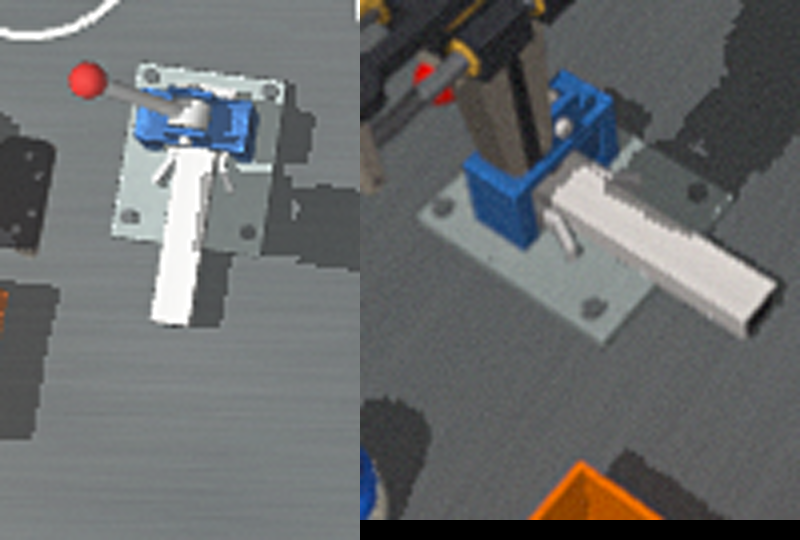

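The tube is home: its plain end is at (150–190, 320–326) in the top crop, predicted (149–187, 320–325). Now the lever.

Call:
move_arm --moves '[[[0.4,-0.03,0,0,-0.008,0],[0.55,-0.06,0,0,-0.01,0],[0.6,-0.06,0,0,-0.01,0],[0.6,-0.06,-0.1,0,-0.01,0],[0.6,-0.06,-0.2,0,0,0],[0.5,-0.06,-0.1,0,0,0],[0.35,-0.06,0,0,0,0],[0.15,-0.04,0,0,0,0]]]'

```text
time: 28.45
position: [0.6513, 0.2428, 0.2471]
tcp_rot: [3.141, 0.006, 3.032]
force: [-0.1, -0.2, -0.3]
finger_gap: 0.006
```

```bash
python3 - <<'E'
from h import *
go(w(.02,.112,.163),np.pi+FY)
E
```

```text
pos [0.6513 0.2428 0.2471] rot [3.141 0.006 3.032] F [-0.1 -0.2 -0.3] gap 0.006 t 28.45
to go [-0.32 -0.03 -2.8 ] [0.    0.004 0.001]
```

Call:
move_arm --moves '[[[-0.2,-0.02,-0.4,0,0.004,0],[-0.12,-0.01,-0.6,0,0,0],[0,0,-0.7,0,0,0],[0,0,-0.6,0,0,0],[0,0,-0.35,0,0,0],[0,0,-0.15,0,0,0],[0,0,0,0,0,0],[0,0,0,0,0,0]]]'

```text
time: 29.45
position: [0.6386, 0.2423, 0.1572]
tcp_rot: [-3.141, -0.002, 3.033]
force: [0.1, -0.3, 0.6]
finger_gap: 0.006
```

```bash
python3 - <<'E'
from h import *
go(w(.02,.112,.163),np.pi+FY)
E
```

```text
pos [0.6386 0.2423 0.1572] rot [-3.141e+00 -2.000e-03  3.033e+00] F [ 0.1 -0.3  0.6] gap 0.006 t 29.45
to go [ 0.11 -0.02  0.19] [ 0.    -0.001  0.001]
```

Call:
move_arm --moves '[[[0.07,-0.3,0.15,0,0,0],[-0.02,-0.35,0.05,0,0,0],[-0.04,-0.35,0.1,0,0,0],[-0.04,-0.35,0.1,0,0,0],[-0.04,-0.35,0.1,0,0,0],[-0.04,-0.35,0.1,0,0,0],[-0.04,-0.35,0.1,0,0,0],[-0.04,-0.35,0.05,0,0,0]]]'

```text
time: 30.45
position: [0.6363, 0.1801, 0.187]
tcp_rot: [3.09, 0.011, 3.038]
force: [2.7, 12.4, -0.3]
finger_gap: 0.002
```

```bash
python3 - <<'E'
from h import *
go(w(.02,-.05,.165),np.pi+FY)
E
```

```text
pos [0.6363 0.1801 0.187 ] rot [3.09  0.011 3.038] F [ 2.7 12.4 -0.3] gap 0.002 t 30.45
to go [-0.4  -3.31 -0.73] [-0.032  0.011 -0.003]
```

Call:
move_arm --moves '[[[-0.04,-0.35,-0.25,-0.01,0,0],[-0.04,-0.45,-0.1,-0.01,0,0],[-0.04,-0.5,0,-0.01,0,0],[-0.05,-0.5,0,-0.005,0,0],[-0.05,-0.5,-0.05,-0.005,0,0],[-0.05,-0.5,-0.1,0,0,0],[-0.05,-0.5,-0.1,0,0,0],[-0.05,-0.5,-0.1,0,0,0]]]'

```text
time: 31.45
position: [0.6286, 0.0943, 0.1864]
tcp_rot: [3.088, 0.039, 3.047]
force: [0.3, 4.9, 1.1]
finger_gap: 0.002
```

```bash
python3 - <<'E'
from h import *
go(w(.02,-.05,.165),np.pi+FY)
E
```

```text
pos [0.6286 0.0943 0.1864] rot [3.088 0.039 3.047] F [0.3 4.9 1.1] gap 0.002 t 31.45
to go [-0.14 -0.45 -0.71] [-0.032  0.028 -0.009]
```

Call:
move_arm --moves '[[[-0.04,-0.4,-0.3,-0.01,0.01,0],[-0.04,-0.5,-0.4,-0.01,0.01,0],[-0.04,-0.5,-0.4,-0.01,0.005,0],[-0.05,-0.5,-0.3,0,0,0],[-0.05,-0.5,-0.3,0,0,0],[0,0,0,0,0,0],[0,0,0,0,0,0],[0,0,0,0,0,0]]]'

```text
time: 32.45
position: [0.6208, 0.0148, 0.1314]
tcp_rot: [-3.139, 0.0, 3.046]
force: [-0.9, 0.9, -0.1]
finger_gap: 0.005
```

```bash
python3 - <<'E'
from h import *
save("top","t3",(170,165,260,300),4); save("side","s3",(170,220,280,350),4)
a,b=cv2.imread("pics/t3.png"),cv2.imread("pics/s3.png"); b=cv2.copyMakeBorder(b,0,540-b.shape[0],0,0,0)
cv2.imwrite("pics/z4.png",np.hstack([a,b]))
go(w(.02,-.05,.25),np.pi+FY)
E
```

```text
pos [0.6209 0.0149 0.1315] rot [-3.139e+00  1.000e-03  3.046e+00] F [-0.6  0.1 -0.2] gap 0.007 t 32.55
to go [0.12 2.2  3.95] [ 0.002  0.    -0.008]
```

View pics/z4.png

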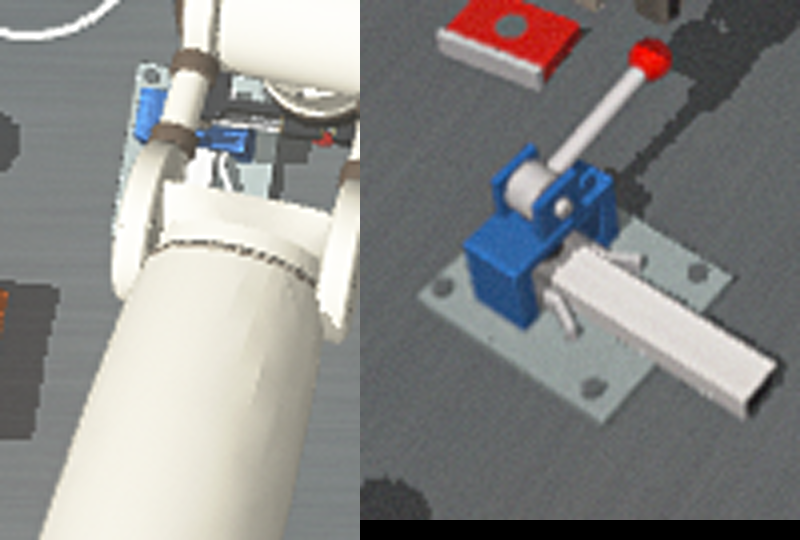

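The lever is over on the -y side with the ball at (650,60) in the side crop. I'll rise clear and check it.

Call:
move_arm --moves '[[[0,0,0.5,0,0,0],[0,0,1,0,0,0],[0,0,1,0,0,0],[0,0,1,0,0,0],[-0.5,-0.6,0.5,0,0,0],[-0.8,-0.9,0,0,0,0],[-0.8,-0.9,0,0,0,0],[-0.8,-0.9,0,0,0,0]]]'

```text
time: 33.55
position: [0.5346, -0.0835, 0.267]
tcp_rot: [-3.137, 0.014, 3.053]
force: [0.4, -1.0, 0.0]
finger_gap: 0.003
```

Call:
move_arm --moves '[[[-0.8,-0.9,0,0,0,0],[-0.8,-0.9,0,0,0,0],[-0.6,-0.6,0,0,0,0],[-0.3,-0.3,0,0,0,0],[0,0,0,0,0,0],[0,0,0,0,0,0],[0,0,0,0,0,0],[0,0,0,0,0,0]]]'

```text
time: 34.55
position: [0.4591, -0.1665, 0.2746]
tcp_rot: [-3.133, 0.025, 3.055]
force: [-0.4, -0.2, 0.4]
finger_gap: 0.005
```

```bash
python3 - <<'E'
from h import *
save("top","t4",(110,140,310,300),2.5); save("side","s4",(140,180,290,420),2)
a,b=cv2.imread("pics/t4.png"),cv2.imread("pics/s4.png"); a=cv2.copyMakeBorder(a,0,480-a.shape[0],0,0,0)
cv2.imwrite("pics/z5.png",np.hstack([a,b]))
def red(f,x0,y0,k):
    h=cv2.cvtColor(cv2.imread(f),cv2.COLOR_BGR2HSV); m=cv2.inRange(h,(0,170,90),(4,255,255))|cv2.inRange(h,(174,170,90),(180,255,255))
    for c in cv2.findContours(m,0,2)[0]:
        if cv2.contourArea(c)>15*k*k: (u,v),q=cv2.minEnclosingCircle(c); print(f,"red at",round(u/k+x0,1),round(v/k+y0,1),"r",round(q/k,1))
red("pics/t4.png",110,140,2.5); red("pics/s4.png",140,180,2)
for A in (1.7,1.8,1.9,2.0,2.1):
    p=w(.02,.105*np.sin(.6-A),.085+.105*np.cos(.6-A)); print(A,project("top",p).round(1),project("side",p).round(1))
print(r.state()["force"],r.state()["position"],r.state()["time"])
E
```

```text
pics/t4.png red at 250.8 196.8 r 4.0
pics/t4.png red at 268.2 158.4 r 13.7
pics/s4.png red at 242.3 234.6 r 5.1
pics/s4.png red at 208.2 227.5 r 16.3
1.7 [[246.9 194.6]] [[240. 228.]]
1.8 [[248.6 195.4]] [[241.4 229.8]]
1.9 [[249.9 196.2]] [[242.5 231.9]]
2.0 [[250.9 196.9]] [[243.3 234.3]]
2.1 [[251.5 197.6]] [[243.9 236.9]]
[-0.44926787  0.6445065  -0.10543306] [ 0.45896704 -0.16663862  0.274544  ] 34.65
```

View pics/z5.png

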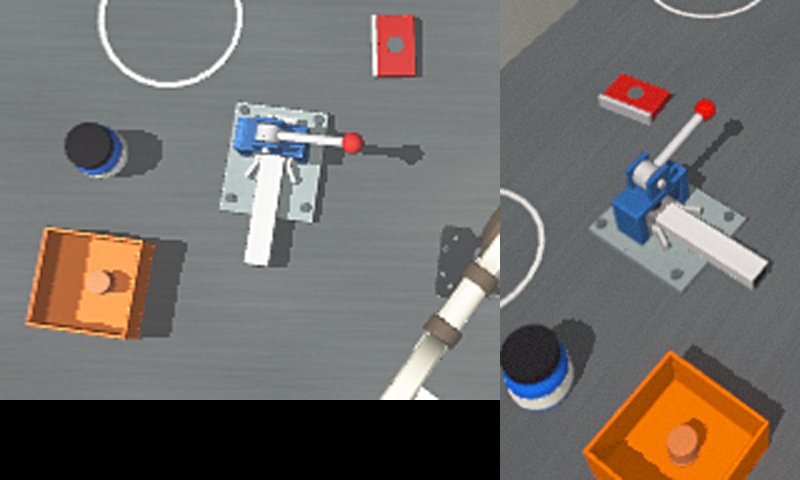

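The slug stands in the tin at (100,281). The ball at top (250.8,196.8) and side (242.3,234.6) matches 2.0 rad, fully shut. The tube's plain end hasn't moved, and the jar and magnet are in place. I'm handing in.

```bash
python3 -c "
from station import r
print(r.sign_off())"
```

```text
the job is handed in; nothing more can be done
None
```

The job is done and handed in at about 35 s of the 72 s allowed.

- **Slug:** I lifted it off the bed and set it down in the orange tin. The last pictures show it standing there.
- **Tube:** I drew it out by the yellow end, put it down and took it again on its plain half, about 50 mm from the plain end. I then slid it into the channel until it stopped. The stop's face itself was hidden under the bridge. Contact came within 1 mm of where it was expected, and the tube did not move under a push of about 8 N. In the top view its plain end was within 1 px of the fully home position, and it was still there after the lever shut.
- **Lever:** I pushed it over its high point and it snapped shut. The ball's position fits 2.0 rad (fully shut) in both cameras, within about 1 px.
- **At hand-in:** The gripper was empty and well clear, with about zero force on it. The jar and magnet stand where they were. The hammer was outside the final pictures, but the arm never worked near it.

One check disagreed: before insertion, the tube's front looked about 4 mm short of my first estimate and about 1.5 mm to one side. I corrected for both, and it went in without any side force.

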